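# Gather the hand stamps into the fuller tin and close it

### The arm

A 7-joint arm with a two-finger parallel gripper is mounted at the origin on a cart in front of the work surface, level with it; the furniture and walls round the work are solid. World frame = base frame: x ahead of the robot, y to its left, z up, the work surface at z = 0. Lengths are in m, angles in rad, forces in N, time in s.
With the tool pointing down it reaches from about 0.35 to 0.9 m from the base axis. Payload 8.1 kg.
Tool frame: the origin (TCP) lies at the very end of the fingers, on their centre line; the grasp point (between the pads) lies 19 mm behind it; z points along the fingers, y is the line along which they close (so a half turn about z gives the same grasp; the last joint's range is limited). The gripper opens to 92 mm and grips with 3 to 60 N. Pads are 19 mm wide; open, the fingers measure 130 mm over their backs; the gripper's body (75 mm by 190 mm) begins 47 mm behind the grasp point.
Start: joints at [-1.277, 0.434, 0.025, 1.573, -0.012, 1.134, -0.075], TCP at [0.242, 0.576, 0.227] pointing down, gripper open.
Joint ranges: [-2.62, 2.62], [-0.44, 2.09], [-1.27, 1.32], [0.08, 2.57], [-1.32, 4.46], [0.12, 2], [-2.74, 2.74]. Speed limits (rad/s): [2.22, 2.22, 3.01, 3.01, 3.14, 3.14, 3.14].

### API

Orientations are given as a unit quaternion [x, y, z, w].
In Python, from cell import robot, effector, solver, get_image, get_calibration, spotter gives the robot as it stands. The module is installed in compiled form; this text tells all that it offers. Calls block until the motion is done:
- robot.goto(position, orientation): joint-space move of the TCP to a pose.
- robot.move_straight(position, attitude=None, feed=0.15, contact_N=None): straight line of the TCP; attitude=None keeps the orientation; feed is the mean speed in m/s. With contact_N (N) it stops when the force on the tool has changed by that much, and returns True; else False.
- robot.move_j(angles): joint-space move.
- effector.let_go() and effector.close(strength=None): open the fingers fully, or close them until they stop; strength is the grip in N (None keeps the last).
- robot.wait(seconds).
- solver.solve_ik(position, orientation): joint angles nearest the present ones, or None.
- robot.observe(): the state.
- get_image(name): name is "scene" or "top" or "wrist"; returns (picture, depth): 400x640x3 uint8, red, green, blue; 400x640 float32, m along the optical axis (not along the pixel's ray), 0 where there is no reading.
- get_calibration(name): a dict with "K" (3x3 intrinsics, pixels), "dist" ([k1, k2, p1, p2, k3] as OpenCV has them; the pictures are not rectified), "extrinsics" (4x4, takes a point from world to camera coordinates). Camera axes: x right, y up, looking along -z (the intrinsics and any distortion apply to the point x, -y, -z); pixel columns grow to the right and rows downward; lengths in m; the calibration is good to about 2 mm. A picture is of the moment at which its call begins: read the wrist's pose just before it. get_calibration takes no time and is no camera call; for the wrist camera it gives the pose at the moment of the call.
A pose or a line that the arm cannot do raises robot.PlanningError and nothing moves.
- robot.sign_off(): hands the job in; it is judged then, once.
Trained networks look in the newest picture that a camera, given by its name, has taken for a name from the list of things; names that differ only in an ending like _2 or _b are one class to them, and where a whole thing is asked for, a point or a joint stands for the part that bears it (a point fixed in the world has none). Each returns a list of dicts, best first, with "score" (0 to 1); they miss things now and then, are a little off and sometimes report something else, mostly with a low value. They report only what shows in the picture. A call takes as long as a camera call.
- spotter.spot_in(camera, thing): "location" ([column, row] in pixels, amid what is visible of it).
- spotter.silhouettes(camera, thing): "mask" (400x640 bool, what is visible of it) and "location" ([column, row] in pixels, amid what is visible of it).
- spotter.spot_point(camera, thing): "location" ([column, row] in pixels: a listed point, or the origin of a listed thing).
The state is a dict: "time_s": time; "joints": joint angles; "joint_velocities": joint speeds; "joint_efforts": joint torques, N m; "position": TCP position; "tcp_rot": TCP orientation; "force": force on the tool from outside, world axes, zero at the start; "torque": the same for the moment, N m; "width": opening from 0.0 (shut) to 1.0 (fully open); "finger_force": force on a finger pad.
Only numpy, scipy, OpenCV 4.12 (cv2) and the standard library are available. Lean on these libraries where they do the work, as an engineer would, in place of code of your own. Each camera call takes 0.05 s, during which the arm holds its last target. There are 200 camera calls.

### The job

The hand stamps are spread over two open round tins. Leave the tin that holds more of them as it is and move the stamps from the other tin into its free places, so that all seven stand upright on its floor in one layer, one in the middle and six round it; then put the lid on that full tin, all the way down. Leave the other things on the cabinet where they are.

Things in the scene. Friction and masses are not known exactly. Their poses are not given: they have to be found in the camera images.
- tin_a: One of two identical low round metal tins, fixed; origin: centre of its underside. Foot plate 156 mm across, 4 mm thick (its top is the inner floor); wall 135 mm outside, 127 mm clear inside, rim 16 mm above the cabinet top. Room for 7 stamps: one in the middle, six round it, centres about 42 mm apart. Either tin may be the fuller: go by where the stamps stand.
- tin_b: One of two identical low round metal tins, fixed; origin: centre of its underside. Foot plate 156 mm across, 4 mm thick (its top is the inner floor); wall 135 mm outside, 127 mm clear inside, rim 16 mm above the cabinet top. Room for 7 stamps: one in the middle, six round it, centres about 42 mm apart. Either tin may be the fuller: go by where the stamps stand.
- stamp_1_mid (a point): One of seven identical wooden hand stamps: round base 38 mm across (foot chamfered), 14 mm high, with an upright round handle 14 mm across; 44 mm high in all. The point is its centre, 22 mm above its underside (z up). At the start four stand in one tin (one in the middle, three in places of the hexagon at any turn), three in the other tin.
- stamp_2_mid (a point): A wooden hand stamp, same as stamp_1; the point is its centre, half-way up, 22 mm above its underside.
- stamp_3_mid (a point): A wooden hand stamp, same as stamp_1; the point is its centre, half-way up, 22 mm above its underside.
- stamp_4_mid (a point): A wooden hand stamp, same as stamp_1; the point is its centre, half-way up, 22 mm above its underside.
- stamp_5_mid (a point): A wooden hand stamp, same as stamp_1; the point is its centre, half-way up, 22 mm above its underside.
- stamp_6_mid (a point): A wooden hand stamp, same as stamp_1; the point is its centre, half-way up, 22 mm above its underside.
- stamp_7_mid (a point): A wooden hand stamp, same as stamp_1; the point is its centre, half-way up, 22 mm above its underside.
- lid_rim (a point): Centre of the lower edge of the only lid (z up; at cabinet-top height at the start): a deep round metal cap, 152 mm outside, 143 mm clear inside, 50 mm high without its knob, 0.12 to 0.26 kg. It goes over a tin's wall with about 4 mm play all round and rests on the foot plate, 4 mm above the cabinet top. Lid and tins change places between starts.
- lid_knob (a point): The wooden knob on the middle of the lid, 20 mm across, upright; this point is its centre, 64 mm above the lid's lower edge. The knob reaches from 55 to 73 mm above that edge, on a thinner 12 mm neck over the lid's top at 50 mm.
- glue_stick_mid (a point): Bystander: glue stick standing upright, 28 mm across, 88 mm high; the point is its centre.
- tape_roll_mid (a point): Bystander: roll of paper tape lying flat, 65 mm across, 19 mm high; the point is its centre.
- eraser_mid (a point): Bystander: eraser 21 x 46 x 13 mm; the point is its centre.
- stapler_mid (a point): Bystander: stapler 36 x 128 x 42 mm; the point is its centre.
- usb_stick_mid (a point): Bystander: USB stick 18 x 53 x 8 mm; the point is its centre.

How it is judged:
On the way:
1. the three stamps of the emptier tin stand with the other four in the fuller tin, all seven upright on its floor (distance of each of stamp_1_mid, stamp_2_mid, stamp_3_mid, stamp_4_mid from where it was at the start of the episode below 0.03 m and ((horizontal distance between each of stamp_1_mid, stamp_2_mid, stamp_3_mid, stamp_4_mid, stamp_5_mid, stamp_6_mid, stamp_7_mid and tin_a below 0.05 m and height (world z) of each of stamp_1_mid, stamp_2_mid, stamp_3_mid, stamp_4_mid, stamp_5_mid, stamp_6_mid, stamp_7_mid below 0.03 m and angle between each of stamp_1_mid, stamp_2_mid, stamp_3_mid, stamp_4_mid, stamp_5_mid, stamp_6_mid, stamp_7_mid's own z axis and vertical below 0.1 rad) or (horizontal distance between each of stamp_1_mid, stamp_2_mid, stamp_3_mid, stamp_4_mid, stamp_5_mid, stamp_6_mid, stamp_7_mid and tin_b below 0.05 m and height (world z) of each of stamp_1_mid, stamp_2_mid, stamp_3_mid, stamp_4_mid, stamp_5_mid, stamp_6_mid, stamp_7_mid below 0.03 m and angle between each of stamp_1_mid, stamp_2_mid, stamp_3_mid, stamp_4_mid, stamp_5_mid, stamp_6_mid, stamp_7_mid's own z axis and vertical below 0.1 rad))), for 0.2 s.
At the end, for the whole second after the job is handed in: All seven stamps upright (0.1 rad) on the floor of the tin that held four (centres within 50 mm of its middle, below 30 mm), those four within 30 mm of their start; the lid on that tin: centred within 7 mm, level within 0.06 rad, lower edge below 8 mm, at rest (distance of each of stamp_1_mid, stamp_2_mid, stamp_3_mid, stamp_4_mid from where it was at the start of the episode below 0.03 m and (((horizontal distance between each of stamp_1_mid, stamp_2_mid, stamp_3_mid, stamp_4_mid, stamp_5_mid, stamp_6_mid, stamp_7_mid and tin_a below 0.05 m and height (world z) of each of stamp_1_mid, stamp_2_mid, stamp_3_mid, stamp_4_mid, stamp_5_mid, stamp_6_mid, stamp_7_mid below 0.03 m and angle between each of stamp_1_mid, stamp_2_mid, stamp_3_mid, stamp_4_mid, stamp_5_mid, stamp_6_mid, stamp_7_mid's own z axis and vertical below 0.1 rad) and horizontal distance between lid_rim and tin_a below 0.007 m and height (world z) of lid_rim below 0.008 m and angle between lid_rim's own z axis and vertical below 0.06 rad) or ((horizontal distance between each of stamp_1_mid, stamp_2_mid, stamp_3_mid, stamp_4_mid, stamp_5_mid, stamp_6_mid, stamp_7_mid and tin_b below 0.05 m and height (world z) of each of stamp_1_mid, stamp_2_mid, stamp_3_mid, stamp_4_mid, stamp_5_mid, stamp_6_mid, stamp_7_mid below 0.03 m and angle between each of stamp_1_mid, stamp_2_mid, stamp_3_mid, stamp_4_mid, stamp_5_mid, stamp_6_mid, stamp_7_mid's own z axis and vertical below 0.1 rad) and horizontal distance between lid_rim and tin_b below 0.007 m and height (world z) of lid_rim below 0.008 m and angle between lid_rim's own z axis and vertical below 0.06 rad)) and linear speed of lid below 0.02 m/s); the robot touches nothing.
It fails at once if a stamp of the fuller tin is lifted out or tipped over (height (world z) of any of stamp_1_mid, stamp_2_mid, stamp_3_mid, stamp_4_mid above 0.05 m or angle between any of stamp_1_mid, stamp_2_mid, stamp_3_mid, stamp_4_mid's own z axis and vertical above 0.7 rad).
It fails at once if a bystander is moved by more than 30 mm (distance of any of glue_stick_mid, tape_roll_mid, eraser_mid, stapler_mid, usb_stick_mid from where it was at the start of the episode above 0.03 m).
It also fails if it takes over 72 s, if anything falls off the work surface, if the arm or the gripper's body presses on something with over 40 N, if the wrist force passes 120 N, or if a joint passes its speed limit or range.

## Working session

There is one attempt and no reset: what is moved stays moved. The work goes in short steps, each a Python script; the robot and the scene stay as the last script left them, time stands still between calls to the robot, and variables do not carry over. Pictures are saved under pics/ and viewed, at most 10 in all, crops included, and the job is handed in when it is done.

```bash
mkdir -p pics
cat > h.py <<'E'
import numpy as np, cv2
from cell import robot, effector, solver, get_image, get_calibration, spotter
def ray(cal,px):
    K=np.array(cal["K"]);d=np.array(cal["dist"],float)
    n=cv2.undistortPoints(np.array([[px]],float),K,d)[0,0]
    E=np.array(cal["extrinsics"]);R=E[:3,:3];t=E[:3,3]
    return -R.T@t, R.T@np.array([n[0],-n[1],-1.])
def at_z(cal,px,z):
    o,r=ray(cal,px); return o+r*(z-o[2])/r[2]
def save(n,im): cv2.imwrite("pics/"+n,cv2.cvtColor(im,cv2.COLOR_RGB2BGR))
E
python3 - <<'E'
from h import *
s=robot.observe();print(s)
for c in ["scene","top"]:
    im,d=get_image(c);save(c+"0.png",im);cal=get_calibration(c)
    print(c,np.round(ray(cal,[320,200]),3).tolist())
    for t,z in [("tin_a",0),("stamp_1_mid",.026),("lid_knob",.064),("lid_rim",0),("glue_stick_mid",.044),("tape_roll_mid",.01),("eraser_mid",.006),("stapler_mid",.021),("usb_stick_mid",.004)]:
        for r in spotter.spot_point(c,t):
            print(t,round(r["score"],2),np.round(r["location"],1),np.round(at_z(cal,r["location"],z),3))
E
```

```text
{'time_s': 0.0, 'joints': array([-1.27662677,  0.43523309,  0.02495027,  1.5740999 , -0.01162415,
        1.1339968 , -0.07517404]), 'joint_velocities': array([ 0.00081246,  0.00060264, -0.00135286, -0.00064765,  0.0013057 ,
       -0.00048423, -0.00129942]), 'joint_efforts': array([-1.39799700e-03, -6.67866755e+01,  9.84391160e-01, -3.14473557e+01,
       -6.05462515e-02,  4.29730152e-02,  1.80437232e-04]), 'position': array([0.24135975, 0.57595657, 0.22593734]), 'tcp_rot': array([ 1.97151433e-01,  9.80372724e-01, -7.89681061e-04, -1.00969930e-04]), 'force': array([ 0.25244358, -0.03596936,  0.20358456]), 'torque': array([-0.00640645, -0.00578495, -0.078894  ]), 'finger_force': 0.0, 'width': 1.0005449134456428}
scene [[-0.077, -0.552, 0.7], [0.589, 0.515, -0.623]]
tin_a 0.79 [240.2 178.5] [0.509 0.223 0.   ]
tin_a 0.78 [393.2 275.3] [ 0.513 -0.234  0.   ]
tin_a 0.16 [377.1 252.6] [ 0.541 -0.173  0.   ]
stamp_1_mid 0.58 [398.5 262.5] [ 0.526 -0.233  0.026]
stamp_1_mid 0.42 [226.2 222. ] [0.366 0.095 0.026]
lid_knob 0.63 [308.3 201.4] [ 0.504 -0.011  0.064]
lid_rim 0.27 [241.1 174.9] 
[... 364 characters left out ...]
279.2] [ 0.377 -0.116  0.004]
top [[0.328, 0.009, 0.922], [0.224, -0.025, -0.974]]
tin_a 0.95 [221.3 224.1] [0.509 0.221 0.   ]
tin_a 0.67 [411.6 199.3] [ 0.518 -0.229  0.   ]
stamp_1_mid 0.56 [411.7 196.8] [ 0.518 -0.224  0.026]
lid_knob 0.67 [319.4 207.4] [ 0.509 -0.009  0.064]
lid_rim 0.67 [309.2 142.2] [ 0.687 -0.004  0.   ]
glue_stick_mid 0.62 [366.4 136.1] [ 0.67  -0.138  0.044]
tape_roll_mid 0.85 [260.3 154.2] [0.666 0.116 0.01 ]
eraser_mid 0.75 [268.5 276.4] [0.377 0.121 0.006]
eraser_mid 0.47 [221.5 223.8] [0.509 0.219 0.006]
stapler_mid 0.63 [310.1 139.6] [ 0.685 -0.006  0.021]
stapler_mid 0.18 [312.8 208.3] [0.518 0.005 0.021]
usb_stick_mid 0.7 [372.2 262.7] [ 0.381 -0.115  0.004]
```

View pics/top0.png

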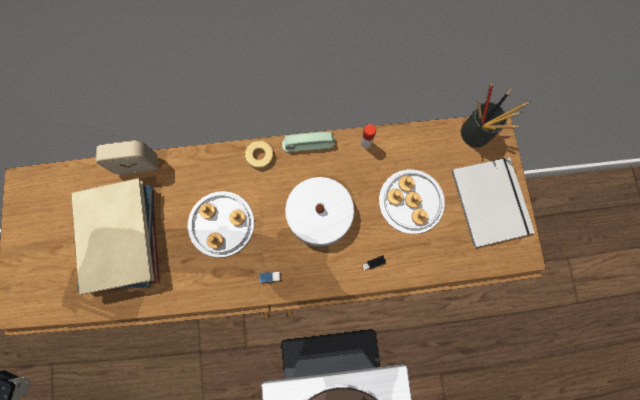

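View pics/scene0.png

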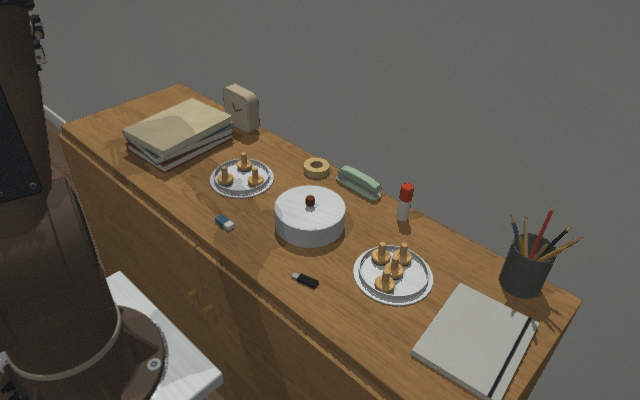

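Left tin (221,224) holds three stamps. The right tin (412,201) holds four, at (414,200), (407,183), (396,196) and (420,216), so the right tin is the fuller one. The lid is between them at (320,210). Next I'll look from close by at both tins and measure from depth.

```bash
cat >> h.py <<'E'
from scipy.spatial.transform import Rotation as Rn
from scipy import ndimage, optimize
def down(yaw):  # tool z down; tool y axis (closing line) at angle yaw to world y
    return (Rn.from_euler('z',yaw)*Rn.from_quat([0,1,0,0])).as_quat()
def cloud(c):
    cal=get_calibration(c); im,d=get_image(c)
    v,u=np.mgrid[0:400,0:640]
    n=cv2.undistortPoints(np.stack([u.ravel(),v.ravel()],1).astype(float)[:,None],np.array(cal["K"]),np.array(cal["dist"],float))[:,0].reshape(400,640,2)
    P=np.stack([n[...,0]*d,-n[...,1]*d,-d],-1)
    E=np.array(cal["extrinsics"]); W=(P-E[:3,3])@E[:3,:3]
    W[d<=0]=np.nan
    return im,W,cal
def blobs(W,zlo,zhi,minpx=40):
    with np.errstate(invalid='ignore'): m=(W[...,2]>zlo)&(W[...,2]<zhi)
    m=ndimage.binary_opening(m); L,k=ndimage.label(m); out=[]
    for i in range(1,k+1):
        q=W[L==i]
        if len(q)>=minpx: out.append((len(q),(q[:,:2].max(0)+q[:,:2].min(0))/2,q.mean(0),np.ptp(q[:,:2],axis=0)))
    return out
def ring(W,c0,r,zlo,zhi,tol=.006):
    with np.errstate(invalid='ignore'): m=(W[...,2]>zlo)&(W[...,2]<zhi)&(abs(np.hypot(W[...,0]-c0[0],W[...,1]-c0[1])-r)<tol*2)
    q=W[m][:,:2]
    f=lambda p:np.hypot(q[:,0]-p[0],q[:,1]-p[1])-p[2]
    s=optimize.least_squares(f,[*c0,r],loss='soft_l1',f_scale=.002); return s.x,len(q)
E
cat > look.py <<'E'
from h import *
import sys
for nm,c in [("L",(0.509,0.221)),("R",(0.516,-0.231))]:
    for dx in [-.06]:
        robot.goto([c[0]+dx,c[1],0.27],down(0))
    s=robot.observe();print(s["time_s"],s["position"],np.round(s["joints"],2))
    im,W,cal=cloud("wrist");save("w%s1.png"%nm,im)
    np.save("W%s.npy"%nm,W)
    print("cam",np.round(ray(cal,[320,200]),3).tolist())
    for b in blobs(W,.040,.056): print([np.round(x,4).tolist() for x in b])
    print(ring(W,c,.0655,.012,.020))
E
python3 look.py; python3 -c "
import cv2,numpy as np
a=[cv2.imread('pics/w%s1.png'%n) for n in 'LR'];cv2.imwrite('pics/LR1.png',cv2.resize(np.vstack(a),(480,600)))"
```

```text
2.5333 [0.44868344 0.22215434 0.26993488] [-0.67  0.19  0.13  1.81 -0.03  1.14  1.04]
cam [[0.369, 0.223, 0.428], [0.282, 0.005, -0.959]]
[545, [0.3878, 0.4199], [0.3869, 0.4128, 0.0447], [0.0133, 0.0731]]
[1101, [0.4729, 0.3783], [0.4759, 0.3784, 0.0472], [0.1587, 0.02]]
[11883, [0.5064, -0.0081], [0.4987, -0.0031, 0.0502], [0.1472, 0.1529]]
[128, [0.4709, 0.2378], [0.4699, 0.2377, 0.0471], [0.0131, 0.0124]]
[126, [0.5182, 0.1833], [0.5173, 0.1834, 0.0468], [0.0128, 0.0126]]
[117, [0.5413, 0.2516], [0.5403, 0.2514, 0.0469], [0.0126, 0.0129]]
[144, [0.6749, 0.3682], [0.6706, 0.3661, 0.0481], [0.0353, 0.0074]]
[338, [0.7207, 0.1269], [0.7206, 0.1249, 0.0429], [0.0032, 0.1474]]
(array([0.51038384, 0.22405038, 0.06503276]), 1117)
4.2417 [ 0.45666375 -0.22972113  0.26987866] [-0.1   0.22  0.56  1.82 -0.13  1.14  2.08]
cam [[0.377, -0.229, 0.428], [0.283, 0.005, -0.959]]
[12513, [0.5067, -0.0073], [0.5007, -0.0111, 0.0499], [0.1491, 0.1534]]
[129, [0.4725, -0.2362], [0.472, -0.2361, 0.0473], [0.0128, 0.0123]]
[124, [0.5129, -0.2272], [0.5122, -0.2273, 0.047], [0.013, 0.0126]]
[125, [0.526, -0.187], [0.525, -0.187, 0.0468], [0.0135, 0.0126]]
[113, [0.5543, -0.2182], [0.553, -0.2182, 0.047], [0.0131, 0.0119]]
[56, [0.6637, -0.1462], [0.6621, -0.1483, 0.0499], [0.0143, 0.0118]]
[891, [0.7207, -0.325], [0.7206, -0.3242, 0.0473], [0.0042, 0.1491]]
(array([ 0.51400503, -0.22771658,  0.06459941]), 1220)
```

View pics/LR1.png

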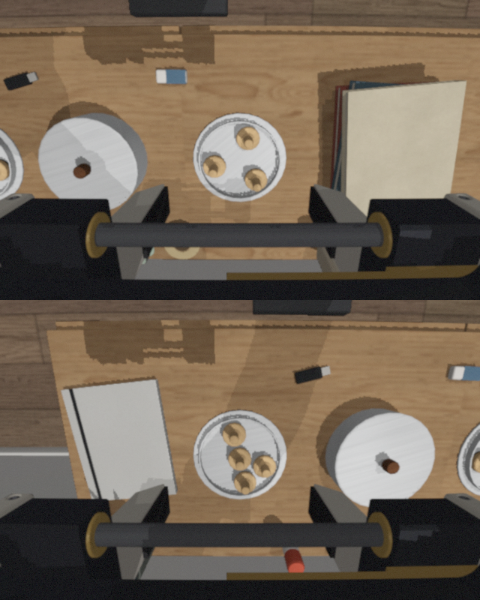

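The close-up agrees with the depth figures: four stamps in the right tin (centre 0.514, -0.228), with its hexagon turned to about 13°. The free places are at about 132.6°, 252.2° and 312.8°. I'll choose grip directions whose finger sweep clears neighbouring handles, then move the first stamp and check it.

```bash
cat > mv.py <<'E'
from h import *
T=np.array([.5140,-.2276])
FULL=[np.array(p) for p in [(.4725,-.2362),(.5129,-.2272),(.526,-.187),(.5543,-.2182)]]
SRC=[np.array(p) for p in [(.4707,.2378),(.5180,.1833),(.5410,.2516)]]
DST=[T+.0422*np.array([np.cos(np.radians(a)),np.sin(np.radians(a))]) for a in (312.8,252.2,132.6)]
ZG=.0225
def best_phi(p,others):
    def clear(f):
        n=np.array([-np.sin(f),np.cos(f)]); return min([abs((o-p)@n) for o in others if np.linalg.norm(o-p)<.09]+[.06])
    F=np.radians(np.arange(0,180,3)); return [(f,clear(f)) for f in F]
def pose_q(p,z,f):
    j=robot.observe()["joints"]; c=[]
    for y in (f-np.pi/2,f+np.pi/2,f-3*np.pi/2):
        s=solver.solve_ik([*p,z],down(y))
        if s is not None: c.append((np.abs(np.array(s)-j).max(),y))
    return min(c) if c else (9,None)
def pick_phi(p,others,z=.14,need=.0195):
    b=best_phi(p,others); ok=[x for x in b if x[1]>=need] or [max(b,key=lambda x:x[1])]
    # prefer clearance, then small joint motion
    sc=[]
    for f,c in ok:
        m,y=pose_q(p,z,f)
        if y is not None: sc.append((m-60*min(c,.03),y,c,m))
    return min(sc)
def do(i,dry=False):
    s,d=SRC[i],DST[i]
    ys=pick_phi(s,SRC[i+1:],need=.025); yd=pick_phi(d,FULL+DST[:i])
    print(i,np.round(s,4),np.round(d,4),"src",np.round(ys,3),"dst",np.round(yd,3))
    if dry: return
    q=down(ys[1]); robot.goto([*s,.10],q); robot.move_straight([*s,ZG],feed=.12)
    effector.close(25); print("w",robot.observe()["width"])
    robot.move_straight([*s,.115],feed=.2)
    robot.goto([*d,.115],down(yd[1]))
    robot.move_straight([*d,.045],feed=.15)
    c=robot.move_straight([*d,ZG+.0005],feed=.06,contact_N=6)
    o=robot.observe();print("contact",c,o["position"],o["force"],"w",o["width"])
    if c and o["position"][2]>ZG+.004: print("HIGH"); raise SystemExit
    effector.let_go(); robot.move_straight([*d,.11],feed=.2)
    print("t",robot.observe()["time_s"])
E
python3 - <<'E'
from mv import *
for i in range(3): do(i,True)
do(0)
robot.goto([.454,-.2277,.27],down(0))
im,W,cal=cloud("wrist");save("R2.png",im)
for b in blobs(W,.040,.056): print([np.round(x,4).tolist() for x in b])
print(robot.observe()["time_s"])
E
```

```text
0 [0.4707 0.2378] [ 0.5427 -0.2586] src [-1.183  1.309  0.032  0.617] dst [-0.938 -1.1    0.031  0.862]
1 [0.518  0.1833] [ 0.5011 -0.2678] src [-1.322  1.309  0.06   0.478] dst [-0.835  0.209  0.02   0.364]
2 [0.541  0.2516] [ 0.4854 -0.1965] src [-1.245  1.466  0.06   0.555] dst [-0.458 -0.838  0.02   0.746]
0 [0.4707 0.2378] [ 0.5427 -0.2586] src [-1.183  1.309  0.032  0.617] dst [-0.938 -1.1    0.031  0.862]
w 0.14547873778515097
contact True [ 0.54267936 -0.25819237  0.02228538] [-0.08264007  0.72003198  5.37733204] w 0.14394316780712862
t 13.4667
[12399, [0.5073, -0.0074], [0.5001, -0.011, 0.0499], [0.1499, 0.1534]]
[130, [0.4721, -0.236], [0.4717, -0.236, 0.0471], [0.0122, 0.0133]]
[120, [0.5132, -0.2273], [0.5122, -0.2273, 0.0468], [0.0127, 0.0114]]
[122, [0.5258, -0.187], [0.5249, -0.187, 0.047], [0.0129, 0.0134]]
[124, [0.5416, -0.2558], [0.5406, -0.2556, 0.0467], [0.0132, 0.0128]]
[117, [0.5544, -0.2185], [0.5534, -0.2183, 0.0469], [0.0131, 0.013]]
[120, [0.6636, -0.1401], [0.66, -0.1427, 0.0491], [0.0157, 0.0242]]
[578, [0.7207, -0.3241], [0.7206, -0.3222, 0.0449], [0.0041, 0.1504]]
14.2833
```

The first stamp stands in its place at (0.542,-0.256), about 2 mm off its aim. I'll apply a small camera-to-robot correction and move the other two.

```bash
cat >> mv.py <<'E'
B=np.array([.0006,-.0014])
DST[0]=np.array([.5416,-.2558])
FULL=[p+B for p in FULL]; SRC=[p+B for p in SRC]; DST=[p+B for p in DST]
E
python3 - <<'E'
from mv import *
do(1); do(2)
robot.goto([.454,-.2277,.27],down(0))
im,W,cal=cloud("wrist");save("R3.png",im);np.save("W3.npy",W)
for b in blobs(W,.040,.056): print([np.round(x,4).tolist() for x in b])
print(ring(W,(.514,-.2276),.0655,.012,.020), ring(W,(.508,-.0078),.075,.045,.055))
for b in blobs(W,.066,.078,20): print([np.round(x,4).tolist() for x in b])
print(robot.observe()["time_s"])
E
```

```text
1 [0.5186 0.1819] [ 0.5017 -0.2692] src [-1.289  1.257  0.06   0.511] dst [-0.79   0.209  0.02   0.409]
w 0.14849052102445057
contact True [ 0.50171075 -0.26888094  0.02227299] [-0.98786668  1.4068498   7.01728241] w 0.143135317663482
t 23.125
2 [0.5416 0.2502] [ 0.486  -0.1979] src [-1.233  1.466  0.06   0.567] dst [-0.219 -0.838  0.02   0.984]
w 0.1456180476652547
contact True [ 0.48606028 -0.19758664  0.02222301] [-0.82571011  0.14418577  5.60186711] w 0.1450441577843087
t 32.2167
[12324, [0.5072, -0.0077], [0.5, -0.0111, 0.0499], [0.15, 0.1529]]
[128, [0.4727, -0.2362], [0.4718, -0.236, 0.0472], [0.0139, 0.0133]]
[128, [0.4858, -0.1967], [0.4849, -0.1969, 0.047], [0.013, 0.0123]]
[121, [0.501, -0.2674], [0.5004, -0.2673, 0.0472], [0.0128, 0.0125]]
[119, [0.513, -0.2268], [0.5122, -0.2271, 0.047], [0.0128, 0.0126]]
[122, [0.5261, -0.187], [0.525, -0.1873, 0.0468], [0.014, 0.0134]]
[122, [0.5419, -0.2559], [0.5407, -0.2556, 0.0467], [0.0136, 0.0129]]
[115, [0.5543, -0.2186], [0.553, -0.2182, 0.0466], [0.013, 0.013]]
[124, [0.6642, -0.1402], [0.6601, -0.1433, 0.0491], [0.0171, 0.0239]]
[591, [0.7206, -0.3238], [0.7206, -0.3227, 0.0447], [0.0041, 0.1503]]
(array([ 0.51551282, -0.22730229,  0.06320377]), 1417) (array([ 0.50716033, -0.00849229,  0.06951618]), 3643)
[294, [0.5077, -0.0079], [0.5067, -0.0094, 0.072], [0.0199, 0.0202]]
[134, [0.6621, -0.14], [0.6585, -0.1422, 0.0721], [0.0154, 0.0252]]
[35, [0.6683, -0.3774], [0.6669, -0.3772, 0.0723], [0.0165, 0.0018]]
32.9667
```

View pics/R3.png

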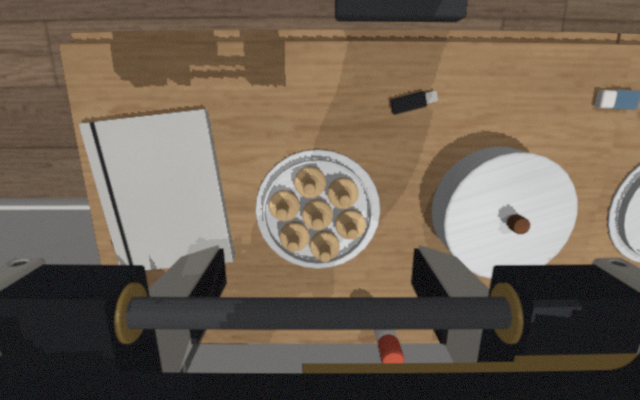

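All seven stamps stand in the right tin, around pixel (318,210). The lid knob is at (517,223) and nothing else has moved. I'll tighten the tin-centre fit from the saved depth and then place the lid.

Run:
```python
from h import *
for f in ["WR.npy","W3.npy"]:
    W=np.load(f).reshape(-1,3); W=W[~np.isnan(W).any(1)]
    c=np.array([.5143,-.2276])
    for zl,zh,rl,rh in [(.0125,.019,.0625,.071),(.001,.0065,.07,.0775)]:
        r=np.hypot(*(W[:,:2]-c).T); q=W[(W[:,2]>zl)&(W[:,2]<zh)&(r>rl)&(r<rh)][:,:2]
        # angular-binned outer edge
        a=np.arctan2(*(q-c).T[::-1]); rr=np.hypot(*(q-c).T); k=((a+np.pi)/(2*np.pi)*36).astype(int)
        e=np.array([np.median(q[k==i],0) for i in range(36) if (k==i).sum()>3])
        s=optimize.least_squares(lambda p:np.hypot(*(e-p[:2]).T)-p[2],[*c,.067],loss='soft_l1',f_scale=.001).x
        print(f,zl,len(q),len(e),np.round(s,4))
```

```text
WR.npy 0.0125 835 36 [ 0.5132 -0.2268  0.0658]
WR.npy 0.001 1850 36 [ 0.5146 -0.2274  0.0738]
W3.npy 0.0125 826 36 [ 0.5132 -0.2269  0.0658]
W3.npy 0.001 1856 36 [ 0.5145 -0.2273  0.0739]
```

Run:
```python
from h import *
k=np.array([.5081,-.0094]); t=np.array([.5144,-.2286]); q=down(0); Z=.0545
robot.goto([*k,.12],q); 
c=robot.move_straight([*k,Z],feed=.1,contact_N=8); z=robot.observe()["position"][2]; print("down",c,z)
effector.close(45); print("w",robot.observe()["width"])
robot.move_straight([*k,.155],feed=.15)
print(robot.observe()["force"],robot.observe()["width"])
robot.move_straight([*t,.155],feed=.18)
robot.move_straight([*t,z+.024],feed=.12)
c=robot.move_straight([*t,z+.0035],feed=.04,contact_N=8)
o=robot.observe();print("seat",c,o["position"],o["position"][2]-z,o["force"],o["torque"],o["time_s"])
```

```text
down False 0.05493633562020918
w 0.2015356532924215
[ 0.30364762  0.2642986  -3.15760178] 0.20154791584526766
seat True [ 0.51411742 -0.22834352  0.0584686 ] 0.00353226681758069 [-0.76499245  0.89122904  7.47674143] [0.19500654 0.16747536 0.00495411] 39.4417
```

Run:
```python
from h import *
effector.let_go(); p=robot.observe()["position"]
robot.move_straight([p[0],p[1],.14],feed=.15)
robot.goto([.454,-.2277,.27],down(0))
im,W,cal=cloud("wrist");save("R4.png",im)
for b in blobs(W,.070,.082,60): print([np.round(x,4).tolist() for x in b])
c=np.array([.5138,-.2272])
q=W.reshape(-1,3); q=q[~np.isnan(q).any(1)]; r=np.hypot(*(q[:,:2]-c).T)
q=q[(r<.07)&(r>.02)&(q[:,2]>.04)]
A=np.c_[q[:,:2]-c,np.ones(len(q))]; print("plane",np.linalg.lstsq(A,q[:,2],rcond=None)[0],len(q),robot.observe()["time_s"])
```

```text
[269, [0.5132, -0.2269], [0.5123, -0.227, 0.0764], [0.019, 0.0181]]
[137, [0.6619, -0.14], [0.6579, -0.1418, 0.0759], [0.0157, 0.0251]]
plane [-0.33564245 -0.15961608  0.06247081] 11032 42.05
```

View pics/R4.png

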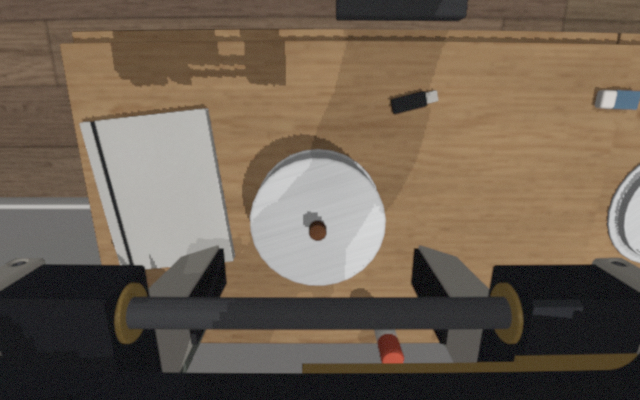

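The lid sits over the tin with its knob at (317,230). The knob top rose 4.4 mm from its start height and is centred to about 1 mm. My plane fit also picked up gripper points, so I'll redo it with a height limit and hand in if it is level.

Run:
```python
from h import *
im,W,cal=cloud("wrist"); c=np.array([.5138,-.2272])
q=W.reshape(-1,3); q=q[~np.isnan(q).any(1)]; r=np.hypot(*(q[:,:2]-c).T)
q=q[(r<.07)&(r>.02)&(q[:,2]>.045)&(q[:,2]<.065)]
A=np.c_[q[:,:2]-c,np.ones(len(q))]; p=np.linalg.lstsq(A,q[:,2],rcond=None)[0]; print(p,len(q))
if np.hypot(*p[:2])<.03 and .05<p[2]<.057: print(robot.sign_off())
```

```text
[-0.00026456 -0.00059694  0.05420313] 10628
the job is handed in; nothing more can be done
None
```

All seven stamps stand in the right-hand tin that held four, and its lid is on, level and fully down; I handed the job in at about 42 s of the 72 s allowed, and no verdict came back.

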